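# Unlatch the sample-tin pen and hold its gate wide

## Task

Open the sample-tin pen for me: squeeze the red catch fully together first, then the yellow one, each between the two fingers, and leave both in. Then take the gate by its black upright post, swing it past its detent to at least 70 degrees open, and keep hold of the post there: finish while still holding the gate open against its spring, so that I can take the tins out. Leave the jar, the dish and all the tins where they are.

Things in the scene. Friction and masses are not known exactly. Their poses are not given: they have to be found in the camera images.
- red_post: Fixed upright plate of the red catch: 24 (x) by 8 (y) by 28 mm high, centred at y = -14 mm of this frame, z = 6 to 34 mm. Origin on the pen's blue top rail (80 mm above the table), midway between this plate and the unsqueezed tab. y runs along the closed gate to its hinge end, z up. Which catch sits nearer the hinge varies.
- red_catch (a joint): Travel (m) of the red catch's tab, an upright red plate like the fixed one and facing it, top 34 mm above the rail: 0 to 0.003 at the start (gate hooked), 0.012 fully squeezed, gate free from 0.009. Squeezing moves it along -y to the fixed plate; over both plates it measures 36 mm at 0, 24 mm at 0.012. About 6 N of friction, no spring: stays where left.
- red_squeeze (a point): Where to squeeze the red catch: midway between its two plates once fully squeezed (6 mm nearer the fixed plate than the unsqueezed middle), 104 mm above the table, 10 mm below the plates' tops. Axes as red_post: squeeze along y, fingers straddling both plates from outside. At least 30 mm free beside either plate at this height.
- yellow_post: Fixed upright plate of the yellow catch: 24 (x) by 8 (y) by 28 mm high, centred at y = -14 mm of this frame, z = 6 to 34 mm. Origin on the pen's blue top rail (80 mm above the table), midway between this plate and the unsqueezed tab. y runs along the closed gate to its hinge end, z up. Which catch sits nearer the hinge varies.
- yellow_catch (a joint): Travel (m) of the yellow catch's tab, an upright yellow plate like the fixed one and facing it, top 34 mm above the rail: 0 to 0.003 at the start (gate hooked), 0.012 fully squeezed, gate free from 0.009. Squeezing moves it along -y to the fixed plate; over both plates it measures 36 mm at 0, 24 mm at 0.012. About 6 N of friction, no spring: stays where left.
- yellow_squeeze (a point): Where to squeeze the yellow catch: midway between its two plates once fully squeezed (6 mm nearer the fixed plate than the unsqueezed middle), 104 mm above the table, 10 mm below the plates' tops. Axes as yellow_post: squeeze along y, fingers straddling both plates from outside. At least 30 mm free beside either plate at this height.
- gate (a joint): Opening angle (rad) of the aluminium gate: 0 closed, 1.57 at its stop. Vertical hinge; the free end swings out towards the robot, clockwise seen from above. A spring pulls it shut (0.4 N m per rad); a detent resists from about 0.4 and is passed at about 0.75 (roughly 6 N in all at the post). Let go, it swings back to the detent or shut. Cannot open while a catch is hooked.
- gate_hinge (a point): Point on the gate's vertical hinge axis, at the height of post_grip (142 mm above the table). Turns with the gate: its y axis points from the post to the hinge.
- post_grip (a point): Grip point on the gate's round black upright pull post with green top (16 mm diameter, top 154 mm above the table): on its axis, 12 mm below its top, 142 mm above the table, 168 mm from the hinge axis. Turns with the gate, y towards the hinge. Nothing nearby is taller than 115 mm, so it can be pinched from above along any direction.
- pull_post: The same pull post, fixed to the gate; origin on its axis at its foot, 78 mm above the table.
- pen: Tin pen screwed to the bench: open-topped steel tray, 250 deep, 270 wide, 80 mm high, blue rail across the front top, gate closing the front. Origin on the table under the closed gate's middle, x into the pen away from the robot, y along the closed gate to the hinge. Hinge axis at y = 100, post of the closed gate at y = -68, catches at x = 45, y = -45 and 45 mm.
- jar: Closed jar of maize, 68 mm diameter, 85 mm high, white cap; origin under its centre. Bystander.
- dish: White porcelain dish, 100 mm diameter, 32 mm high; origin under its centre. Bystander.
- bench_tin: Lidded aluminium sample tin, 60 mm diameter, 42 mm high, standing on the bench; origin under its centre. Bystander.
- pen_tin0: Lidded aluminium sample tin, 60 mm diameter, 42 mm high, standing in the pen; origin under its centre. Bystander.
- pen_tin1: Lidded aluminium sample tin, 60 mm diameter, 42 mm high, standing in the pen; origin under its centre. Bystander.
- pen_tin2: Lidded aluminium sample tin, 60 mm diameter, 42 mm high, standing in the pen; origin under its centre. Bystander.

How it is judged:
On the way, in this order (a step that is already met when the one before it is completed fails the run):
1. The red catch is squeezed in between the fingers, the yellow one not yet (value of joint red_catch above 0.009 m and contact force between the fingers and red_post above 1 N and value of joint yellow_catch below 0.006 m), for 0.1 s.
2. The yellow catch is squeezed in between the fingers, the red one still in, the gate still shut (value of joint each of yellow_catch, red_catch above 0.009 m and contact force between the fingers and yellow_post above 1 N and value of joint gate below 0.15 rad), for 0.1 s.
3. The gate is drawn by its post past the detent (value of joint gate above 0.85 rad and contact force between the fingers and pull_post above 0.5 N), for 0.05 s.
At the end, for the whole second after the job is handed in: The fingers hold the gate by its post (contact force over 0.5 N) at 1.2 rad or more (about 69 degrees) and at rest (under 0.1 rad/s), with both catches still in (over 9 mm of travel), through the last second (value of joint gate above 1.2 rad and contact force between the fingers and pull_post above 0.5 N and velocity of joint gate between -0.1 and 0.1 rad/s and value of joint each of red_catch, yellow_catch above 0.009 m); the arm keeps its last pose, push and grip.
It fails at once if The yellow catch is squeezed before the red one (value of joint yellow_catch above 0.006 m and value of joint red_catch below 0.006 m).
It fails at once if The jar, the dish or a tin is moved more than 20 mm or tipped (distance of any of jar, dish, bench_tin, pen_tin0, pen_tin1, pen_tin2 from where it was at the start of the episode above 0.02 m or angle between any of jar, dish, bench_tin, pen_tin0, pen_tin1, pen_tin2's own z axis and vertical above 0.3 rad).
It also fails if it takes over 59 s, if anything falls off the work surface, if the arm or the gripper's body presses on something with over 40 N, if the wrist force passes 120 N, or if a joint passes its speed limit or range.

## Robot

A 7-joint arm with a two-finger parallel gripper is mounted at the origin on the work surface. World frame = base frame: x ahead of the robot, y to its left, z up, the work surface at z = 0. Lengths are in m, angles in rad, forces in N, time in s.
With the tool pointing down it reaches from about 0.4 to 0.875 m from the base axis. Payload 19.3 kg.
Tool frame: the origin (TCP) lies midway between the tips of the shut fingers; the grasp point (between the pads) lies 19 mm behind it; z points along the fingers, y is the line along which they close (so a half turn about z gives the same grasp; the last joint's range is limited). The gripper opens to 85 mm and grips with 20 to 120 N. Pads are 22 mm wide; open, the fingers measure 114 mm over their backs; the gripper's body (76 mm by 85 mm) begins 54 mm behind the grasp point. The pads swing forward as they close: fully open they stand 13 mm farther back than shut.
Start: joints at [-1.336, 0.521, -0.036, 1.599, 0.021, 1.021, -0.113], TCP at [0.188, 0.596, 0.231] pointing down, gripper open.
Joint ranges: [-2.91, 2.91], [-0.3, 2.13], [-1.5, 1.42], [0.17, 2.43], [-1.26, 4.41], [0.16, 1.93], [-2.52, 2.52]. Speed limits (rad/s): [1.89, 1.89, 2.39, 2.39, 3.01, 3.01, 3.01].

## Interface

Orientations are given as [roll, pitch, yaw] about the fixed x, y, z axes, in that order (R = Rz(yaw) Ry(pitch) Rx(roll)).
In Python, from plant import r gives the robot as it stands.
- The arm moves only by the tool drive_tool, never from a script. Its argument "plan" is a list that holds one entry, the list of rows, each a list of 7 numbers: the shift along the tool's x, y, z in m, then the turn, a rotation vector about the tool's x, y, z in rad, then the opening, from -1 (shut) to 1 (fully open), so that 0 is half open. A call has 1 to 5 rows; each row shifts and turns the commanded pose from where the row before left it, along the tool's axes as they then stand; what a row does not reach is not made up. A row lasts 1/8 s, in which the tool goes at most 62.5 mm and 10.7 degrees, less where a joint would pass 70% of its speed; a pose out of reach is approached as far as the arm can. A call is refused whole if a number of a shift passes 0.0625 or a number of a turn 0.188, either way. A call with a gripper value outside its range is refused whole. The fingers move at their own pace and stop on an object; "newtons" is the grip in N (left out, the last holds). Time passes only in rows, so rows that do not move let the fingers close. It gives the time, the measured TCP pose, the force, the opening and the grip force at its end, in the units of the state.
- r.state(): the state, without advancing time (a new reading comes with each control period).
- r.snapshot(name): name is "scene" or "side" or "wrist"; returns a dict with "image" (400x640x3 uint8, red, green, blue), "fx", "fy", "cx", "cy" (pixels), "world_from_camera" (4x4, takes a point from camera to world coordinates); the wrist camera has in their place "mount" (4x4, takes a point from camera to tool coordinates, whose origin is the TCP and whose axes are the flange's). Camera axes: x right, y up, looking along -z (the intrinsics and any distortion apply to the point x, -y, -z); pixel columns grow to the right and rows downward; lengths in m; the calibration is good to about 2 mm. A picture is of the moment at which its call begins: read the wrist's pose just before it. There is no depth.
- r.finish_job(): hands the job in; it is judged then, once.
The state is a dict: "t": time; "qpos": joint angles; "qvel": joint speeds; "joint_efforts": joint torques, N m; "ee_pos": TCP position; "eef_rot": TCP orientation; "contact_force": force on the tool from outside, world axes, zero at the start; "torque": the same for the moment, N m; "grip_width": finger opening in m; "gripper_force": force on a finger pad.
Only numpy, scipy, OpenCV 4.12 (cv2) and the standard library are available. Lean on these libraries where they do the work, as an engineer would, in place of code of your own. Each camera call takes 0.05 s, during which the arm holds its last target. There are 200 camera calls.

## Working session

There is one attempt and no reset: what is moved stays moved. The work goes in short steps, Python scripts to look and compute and a tool call to move; the robot and the scene stay as the last step left them, time stands still between calls to the robot, and variables do not carry over. Pictures are saved under pics/ and viewed, at most 10 in all, crops included, and the job is handed in when it is done.

Besides the shell and the picture viewer there is one more tool, called after "Request:" as name(argument=value, ...) on one line, values as JSON. drive_tool: Moves the arm, as the interface text tells. Its arguments: {"type":"object","properties":{"plan":{"type":"array"},"newtons":{"type":"number"}},"required":["plan"]}

```bash
mkdir -p pics; ls; python3 - <<'E'
from plant import r
import cv2,numpy as np
s=r.state();print({k:np.round(v,3).tolist() for k,v in s.items()})
for n in("scene","side"):
    d=r.snapshot(n);cv2.imwrite(f"pics/{n}0.png",d["image"][:,:,::-1]);print(n,d["fx"],d["fy"],d["cx"],d["cy"],d.keys());print(np.round(d["world_from_camera"],3))
E
```

```text
pics
{'t': 0.0, 'qpos': [-1.336, 0.522, -0.036, 1.6, 0.021, 1.021, -0.113], 'qvel': [-0.0, -0.001, 0.001, -0.001, 0.001, 0.001, -0.002], 'joint_efforts': [-0.001, -92.71, 1.98, -36.99, 0.018, 0.009, 0.0], 'ee_pos': [0.187, 0.596, 0.231], 'eef_rot': [-3.14, 0.0, 2.837], 'contact_force': [-0.323, 0.007, -0.314], 'torque': [-0.024, -0.034, -0.018], 'gripper_force': 0.0, 'grip_width': 0.085}
scene 438.39218389934405 438.39218389934405 318.8512805398728 194.19038385809876 dict_keys(['image', 'fx', 'fy', 'cx', 'cy', 'world_from_camera'])
[[ 0.715 -0.586  0.381  0.936]
 [ 0.699  0.609 -0.375 -0.307]
 [-0.012  0.534  0.845  0.834]
 [ 0.     0.     0.     1.   ]]
side 394.4127780515992 394.4127780515992 324.9270334196518 200.9941281542629 dict_keys(['image', 'fx', 'fy', 'cx', 'cy', 'world_from_camera'])
[[-0.93   0.171 -0.325  0.345]
 [-0.367 -0.467  0.804  0.629]
 [-0.014  0.867  0.497  0.498]
 [ 0.     0.     0.     1.   ]]
```

View pics/scene0.png

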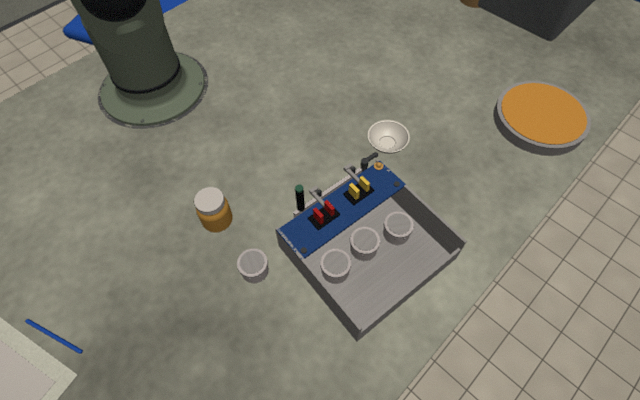

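View pics/side0.png

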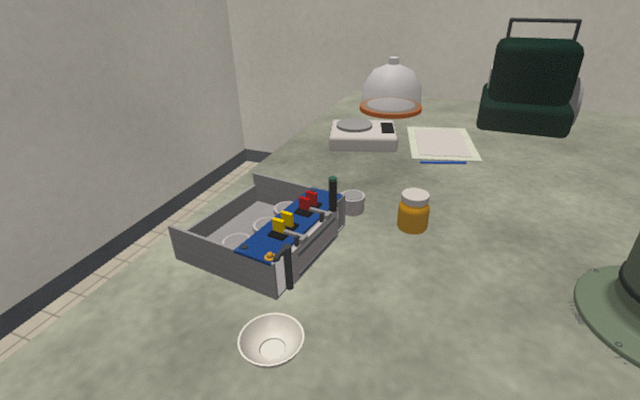

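The scene view shows red plates near (325,212), yellow near (360,188), the green post top at (299,187), the hinge at about (370,163) and the dish at (388,137). The side view shows the same items: red (308,200), yellow (283,221), post top (333,180).

```bash
cat > h.py <<'E'
import cv2,numpy as np
from plant import r
def ray(d,px,W=None):
    W=d["world_from_camera"] if W is None else W
    u,v=px;k=np.array([(u-d["cx"])/d["fx"],-(v-d["cy"])/d["fy"],-1.])
    k=W[:3,:3]@k;return W[:3,3],k/np.linalg.norm(k)
def plane(d,px,z,W=None):
    o,k=ray(d,px,W);return o+k*(z-o[2])/k[2]
def tri(a,b):
    A=np.zeros((3,3));B=np.zeros(3)
    for o,k in(a,b):
        P=np.eye(3)-np.outer(k,k);A+=P;B+=P@o
    p=np.linalg.solve(A,B)
    return p,[np.linalg.norm(np.cross(p-o,k)) for o,k in(a,b)]
def blobs(img,col,amin=8):
    h=cv2.cvtColor(img,cv2.COLOR_RGB2HSV);H,S,V=cv2.split(h)
    m={'red':((H<6)|(H>174))&(S>170)&(V>60),'yellow':(H>20)&(H<33)&(S>150)&(V>90),'green':(H>60)&(H<88)&(S>110)&(V>35)}[col].astype(np.uint8)
    n,l,st,c=cv2.connectedComponentsWithStats(m)
    return [(c[i].round(1),st[i].tolist()) for i in range(1,n) if st[i][4]>=amin],m
E
python3 - <<'E'
from h import *
D={n:r.snapshot(n) for n in("scene","side")}
for c in('red','yellow','green'):
    for n in D:
        b,m=blobs(D[n]["image"],c);print(c,n,[(x[0].tolist(),x[1]) for x in b if x[0][1]>150 and 260<x[0][0]<400])
E
```

```text
red scene [([329.1, 207.7], [325, 200, 10, 16, 90]), ([318.3, 215.3], [313, 208, 11, 16, 98])]
red side [([307.9, 199.7], [299, 191, 18, 19, 203])]
yellow scene [([364.1, 183.2], [360, 177, 9, 15, 86]), ([354.0, 190.8], [349, 183, 11, 16, 99])]
yellow side [([282.6, 221.5], [272, 211, 22, 22, 303])]
green scene []
green side []
```

```bash
python3 - <<'E'
from h import *
D={n:r.snapshot(n) for n in("scene","side")}
S,T=D["scene"],D["side"]
for nm,a,b,z in(('red',(323.7,211.5),(307.9,199.7),.1),('yel',(359,187),(282.6,221.5),.1),('post',(299.3,187),(333,179.5),.154)):
    p,e=tri(ray(S,a),ray(T,b));print(nm,p.round(4),np.round(e,4),plane(S,a,z).round(4),plane(T,b,z).round(4))
for n,a in(('r1',(329.1,207.7)),('r2',(318.3,215.3)),('y1',(364.1,183.2)),('y2',(354,190.8))):print(n,plane(S,a,.1).round(4))
for n,a,z in(('dish',(388,134),.032),('jarcap',(209,200),.085),('tin',(252,260),.042)):print(n,plane(S,a,z).round(4))
for n,d in D.items():
    i=d["image"]; print(n,i[182:194,295:304].tolist()[2:6:2] if n=="scene" else i[178:182,330:336].tolist()[::2])
E
```

```text
red [ 0.6395 -0.0043  0.1014] [0.0006 0.0006] [ 0.6395 -0.0034  0.1   ] [ 0.6401 -0.007   0.1   ]
yel [0.6511 0.0857 0.1006] [0.0003 0.0003] [0.6511 0.0862 0.1   ] [0.6513 0.0847 0.1   ]
post [ 0.5896 -0.0177  0.1496] [0.0004 0.0004] [ 0.5923 -0.0195  0.154 ] [ 0.5862 -0.0099  0.154 ]
r1 [0.6412 0.01   0.1   ]
r2 [ 0.6379 -0.0167  0.1   ]
y1 [0.6524 0.1001 0.1   ]
y2 [0.6499 0.0725 0.1   ]
dish [0.5745 0.2822 0.032 ]
jarcap [ 0.4488 -0.1382  0.085 ]
tin [ 0.5912 -0.1555  0.042 ]
scene [[[137, 137, 121], [129, 132, 116], [123, 126, 110], [110, 119, 102], [106, 115, 100], [100, 112, 94], [119, 126, 111], [136, 136, 119], [138, 136, 122]], [[94, 112, 92], [60, 93, 74], [55, 93, 71], [55, 92, 71], [57, 93, 73], [57, 93, 74], [54, 92, 70], [73, 100, 81], [126, 128, 114]]]
side [[[59, 101, 82], [64, 108, 88], [64, 110, 86], [60, 107, 82], [62, 107, 83], [60, 99, 80]], [[46, 67, 53], [49, 67, 57], [50, 68, 57], [48, 70, 57], [51, 71, 60], [41, 57, 47]]]
```

Request:
drive_tool(plan=[[[0, 0, 0, 0, 0, -0.176, 0.4], [-0.04, -0.042, 0, 0, 0, 0, 0.4], [-0.04, -0.042, 0, 0, 0, 0, 0.4], [-0.04, -0.042, 0, 0, 0, 0, 0.4], [-0.04, -0.042, 0, 0, 0, 0, 0.4]]], newtons=30)

```text
t: 0.92
ee_pos: [0.3256, 0.4074, 0.2314]
eef_rot: [3.141, 0.0, 3.013]
contact_force: [1.1, 0.5, -0.4]
grip_width: 0.06
gripper_force: 0.0
```

Request:
drive_tool(plan=[[[-0.04, -0.042, 0, 0, 0, 0, 0.4], [-0.04, -0.042, 0, 0, 0, 0, 0.4], [-0.04, -0.042, 0, 0, 0, 0, 0.4], [-0.04, -0.042, 0, 0, 0, 0, 0.4], [-0.04, -0.042, 0, 0, 0, 0, 0.4]]])

```text
t: 1.55
ee_pos: [0.497, 0.1735, 0.2315]
eef_rot: [3.141, 0.0, 3.013]
contact_force: [1.1, 0.8, -0.7]
grip_width: 0.0596
gripper_force: 0.0
```

Request:
drive_tool(plan=[[[-0.041, -0.041, 0, 0, 0, 0, 0.4], [-0.041, -0.041, 0, 0, 0, 0, 0.4], [-0.041, -0.041, 0, 0, 0, 0, 0.4], [-0.041, -0.041, 0, 0, 0, 0, 0.4], [0, 0, 0, 0, 0, 0, 0.4]]])

```text
t: 2.17
ee_pos: [0.6389, -0.0134, 0.2307]
eef_rot: [-3.14, 0.0, 3.007]
contact_force: [-1.0, 0.2, -0.3]
grip_width: 0.0595
gripper_force: 0.0
```

```bash
python3 - <<'E'
from h import *
from scipy.spatial.transform import Rotation as Ro
s=r.state();d=r.snapshot("wrist");cv2.imwrite("pics/w1.png",d["image"][:,:,::-1])
F=np.eye(4);F[:3,3]=s["ee_pos"];F[:3,:3]=Ro.from_euler("xyz",s["eef_rot"]).as_matrix()
W=F@d["mount"];print(s["ee_pos"],s["eef_rot"]);print(d["mount"].round(3))
for c in('red','yellow'):
    for x in blobs(d["image"],c,60)[0]:
        if True: print(c,x[0],x[1],plane(d,x[0],.112,W).round(4))
E
```

```text
[ 0.63890351 -0.01336252  0.23069754] [-3.13963845e+00  2.96806239e-04  3.00724696e+00]
[[-0.     0.957  0.289  0.073]
 [ 1.     0.     0.001 -0.001]
 [ 0.     0.289 -0.957 -0.143]
 [ 0.     0.     0.     1.   ]]
red [318.4 189.6] [314, 175, 10, 30, 249] [ 0.6331 -0.016   0.112 ]
red [348.  190.3] [343, 177, 11, 28, 268] [0.6373 0.0101 0.112 ]
yellow [412.4 186.1] [407, 174, 19, 30, 258] [0.6411 0.0674 0.112 ]
yellow [442.  187.6] [436, 176, 18, 28, 283] [0.646  0.0935 0.112 ]
```

View pics/w1.png

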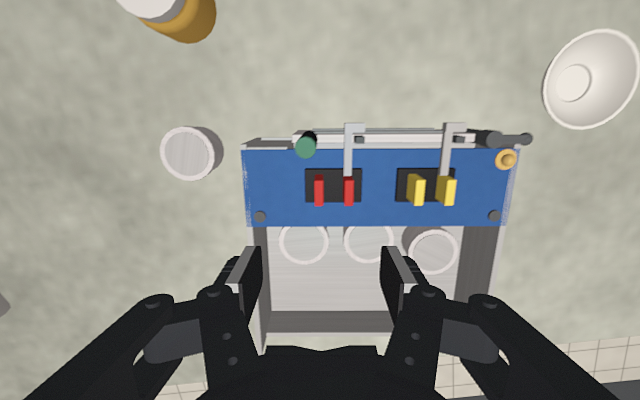

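Request:
drive_tool(plan=[[[0, 0.005, 0.02, 0, 0, 0, 0.4], [0, 0, 0.045, 0, 0, 0, 0.4], [0, 0, 0.04, 0, 0, 0, 0.4], [0, 0, 0.037, 0, 0, 0, 0.4], [0, 0, 0, 0, 0, 0, 0.4]]])

```text
t: 2.85
ee_pos: [0.6364, -0.0026, 0.0873]
eef_rot: [-3.141, -0.004, 3.014]
contact_force: [-0.2, 0.7, 1.2]
grip_width: 0.06
gripper_force: 0.0
```

Request:
drive_tool(plan=[[[0, 0, 0, 0, 0, 0, -0.2], [0, 0, 0, 0, 0, 0, -0.6], [0, 0, 0, 0, 0, 0, -1], [0, 0, 0, 0, 0, 0, -1], [0, 0, 0, 0, 0, 0, -1]]])

```text
t: 3.48
ee_pos: [0.6385, -0.0083, 0.0921]
eef_rot: [-3.137, 0.002, 3.009]
contact_force: [-9.0, -21.1, 17.7]
grip_width: 0.0233
gripper_force: 31.6
```

Request:
drive_tool(plan=[[[0, 0, 0, 0, 0, 0, -1], [0, 0, 0, 0, 0, 0, -1], [0, 0, 0, 0, 0, 0, 0.1], [0, 0, 0, 0, 0, 0, 0.4], [0, 0, 0, 0, 0, 0, 0.4]]])

```text
t: 4.1
ee_pos: [0.6385, -0.0032, 0.0898]
eef_rot: [3.141, 0.001, 3.013]
contact_force: [-1.0, 0.7, -0.1]
grip_width: 0.0599
gripper_force: 0.0
```

Request:
drive_tool(plan=[[[0, 0, -0.03, 0, 0, 0, 0.4], [0, 0, -0.05, 0, 0, 0, 0.4], [0, 0, -0.05, 0, 0, 0, 0.4], [0, 0, 0, 0, 0, 0, 0.4]]])

```text
t: 4.6
ee_pos: [0.64, -0.0035, 0.2233]
eef_rot: [3.14, 0.006, 3.013]
contact_force: [0.1, 0.0, -0.8]
grip_width: 0.0598
gripper_force: 0.0
```

```bash
python3 - <<'E'
from h import *
from scipy.spatial.transform import Rotation as Ro
s=r.state();d=r.snapshot("wrist")
F=np.eye(4);F[:3,3]=s["ee_pos"];F[:3,:3]=Ro.from_euler("xyz",s["eef_rot"]).as_matrix()
W=F@d["mount"];print(s["ee_pos"],s["eef_rot"])
for c in('red','yellow'):
    for x in blobs(d["image"],c,60)[0]: print(c,x[0],x[1],plane(d,x[0],.11,W).round(4))
d=r.snapshot("scene")
for c in('red','yellow'):
    for x in blobs(d["image"],c)[0]: print(c,x[0],x[1],plane(d,x[0],.1).round(4))
E
```

```text
[ 0.63999841 -0.00347978  0.22331585] [3.14018292 0.00616424 3.01288759]
red [305.8 191. ] [301, 176, 10, 31, 289] [ 0.6333 -0.0168  0.11  ]
red [323.9 192.2] [320, 178, 9, 29, 257] [ 0.6365 -0.0012  0.11  ]
yellow [402.  187.9] [397, 175, 18, 32, 258] [0.6414 0.0671 0.11  ]
yellow [432.4 189.6] [426, 177, 20, 30, 284] [0.6464 0.0935 0.11  ]
red [321.4 213.1] [313, 204, 18, 20, 208] [ 0.6388 -0.0091  0.1   ]
yellow [364.  183.2] [359, 177, 10, 15, 89] [0.6522 0.1    0.1   ]
yellow [354.1 191. ] [349, 184, 11, 15, 103] [0.6504 0.0723 0.1   ]
```

Request:
drive_tool(plan=[[[0, 0.043, 0, 0, 0, 0, 0.4], [0, 0.042, 0, 0, 0, 0, 0.4], [0, 0, 0.03, 0, 0, 0, 0.4], [0, 0, 0.04, 0, 0, 0, 0.4], [0, 0, 0, 0, 0, 0, 0.4]]])

```text
t: 5.32
ee_pos: [0.647, 0.0804, 0.1457]
eef_rot: [-3.139, -0.006, 3.013]
contact_force: [-0.3, -0.2, 0.7]
grip_width: 0.0598
gripper_force: 0.0
```

Request:
drive_tool(plan=[[[-0.002, 0, 0.03, 0, 0, 0, 0.4], [0, 0, 0.03, 0, 0, 0, 0.4], [0, 0, 0, 0, 0, 0, 0.4]]])

```text
t: 5.7
ee_pos: [0.6504, 0.0802, 0.0886]
eef_rot: [-3.141, -0.003, 3.013]
contact_force: [0.8, 0.4, 0.9]
grip_width: 0.0598
gripper_force: 0.0
```

Request:
drive_tool(plan=[[[0, 0, 0, 0, 0, 0, -0.2], [0, 0, 0, 0, 0, 0, -0.6], [0, 0, 0, 0, 0, 0, -1], [0, 0, 0, 0, 0, 0, -1], [0, 0, 0, 0, 0, 0, -1]]])

```text
t: 6.32
ee_pos: [0.6523, 0.0805, 0.092]
eef_rot: [3.14, 0.003, 3.012]
contact_force: [-2.6, -0.8, 9.0]
grip_width: 0.0232
gripper_force: 32.0
```

Request:
drive_tool(plan=[[[0, 0, 0, 0, 0, 0, -1], [0, 0, 0, 0, 0, 0, -1], [0, 0, 0, 0, 0, 0, 0.1], [0, 0, 0, 0, 0, 0, 0.4], [0, 0, 0, 0, 0, 0, 0.4]]])

```text
t: 6.95
ee_pos: [0.6513, 0.0803, 0.0896]
eef_rot: [3.142, 0.0, 3.013]
contact_force: [0.0, -0.2, 0.0]
grip_width: 0.0599
gripper_force: 0.0
```

Request:
drive_tool(plan=[[[0, 0, -0.03, 0, 0, 0, 0.4], [0, 0, -0.05, 0, 0, 0, 0.4], [0, 0, -0.05, 0, 0, 0, 0.4], [0, 0, 0, 0, 0, 0, 0.4]]])

```text
t: 7.45
ee_pos: [0.6529, 0.0804, 0.2234]
eef_rot: [3.14, 0.006, 3.012]
contact_force: [0.2, 0.1, -0.2]
grip_width: 0.0597
gripper_force: 0.0
```

```bash
python3 - <<'E'
from h import *
print(r.state()["ee_pos"],r.state()["eef_rot"])
S=r.snapshot("scene");T=r.snapshot("side")
for c in('red','yellow'):
    for x in blobs(S["image"],c)[0]: print(c,x[0],x[1],plane(S,x[0],.1).round(4))
def g(d,x0,x1,y0,y1):
    i=d["image"].astype(int);m=(i[...,1]-i[...,0]>25)&(i[...,1]-i[...,2]>12)
    k=np.zeros_like(m);k[y0:y1,x0:x1]=1;v,u=np.nonzero(m&k);print(len(u));return u.mean(),v.mean()
a=g(S,285,315,175,205);b=g(T,320,345,165,195);print(a,b)
print(tri(ray(S,a),ray(T,b)),plane(S,a,.154),plane(T,b,.152))
E
```

```text
[0.6528552  0.08041601 0.22337107] [3.13967503 0.00588044 3.01245639]
red [321.3 213.2] [313, 204, 18, 20, 204] [ 0.6388 -0.0094  0.1   ]
yellow [357.  188.4] [349, 179, 17, 20, 197] [0.6504 0.0809 0.1   ]
41
26
(np.float64(298.9024390243902), np.float64(187.73170731707316)) (np.float64(332.2307692307692), np.float64(177.5))
(array([ 0.59195772, -0.02045998,  0.15234798]), [np.float64(0.00015113929216375646), np.float64(0.00015113929216364704)]) [ 0.59293957 -0.02110142  0.154     ] [ 0.59210259 -0.02125223  0.152     ]
```

Request:
drive_tool(plan=[[[0.024, -0.054, 0, 0, 0, 0, 0.4], [0.024, -0.054, 0, 0, 0, 0, 0.4], [0, 0, 0, 0, 0, 0, 0.4]]], newtons=60)

```text
t: 7.92
ee_pos: [0.5873, -0.0251, 0.2185]
eef_rot: [-3.14, -0.002, 3.007]
contact_force: [0.8, 1.0, -0.1]
grip_width: 0.0599
gripper_force: 0.0
```

Request:
drive_tool(plan=[[[0, 0, 0.05, 0, 0, 0, 0.4], [0, 0, 0.05, 0, 0, 0, 0.4], [0, 0, 0, 0, 0, 0, 0.4]]])

```text
t: 8.3
ee_pos: [0.5873, -0.0201, 0.1157]
eef_rot: [-3.14, -0.007, 3.013]
contact_force: [0.0, 0.1, 1.2]
grip_width: 0.06
gripper_force: 0.0
```

Request:
drive_tool(plan=[[[-0.005, 0, -0.006, 0, 0, 0, 0.2], [0, 0, 0, 0, 0, 0, -0.3], [0, 0, 0, 0, 0, 0, -1], [0, 0, 0, 0, 0, 0, -1], [0, 0, 0, 0, 0, 0, -1]]])

```text
t: 8.93
ee_pos: [0.5956, -0.0199, 0.1269]
eef_rot: [3.14, 0.002, 3.014]
contact_force: [-1.8, 6.7, 11.8]
grip_width: 0.0138
gripper_force: 58.5
```

```bash
python3 - <<'E'
from h import *
s=r.state();print(s["ee_pos"],s["eef_rot"],s["grip_width"],s["gripper_force"],s["qpos"],s["contact_force"])
h=np.array([.6135,.1457]);p=-.128
X=np.array([np.cos(p),np.sin(p)]);Y=np.array([-np.sin(p),np.cos(p)])
P=lambda t:h-.168*(np.sin(t)*X+np.cos(t)*Y)
tx=np.array([-X[0],-X[1]]);ty=Y
q=P(0);print(q)
for t in np.arange(.13,1.45,.13):
    d=P(t)-q;q=P(t);print(round(t,2),(d@tx).round(4),(d@ty).round(4),q.round(3))
E
```

```text
[ 0.59557395 -0.01994103  0.12691277] [3.13978453e+00 2.40521545e-03 3.01359773e+00] 0.013814404228040375 58.4814378619194 [-0.12956749  0.60436758  0.09264947  1.77529191 -0.078112    0.76277095
  1.4459246 ] [-1.84719874  6.69454263 11.75450896]
[ 0.59205467 -0.02092562]
0.13 0.0218 0.0014 [ 0.571 -0.017]
0.26 0.0214 0.0042 [ 0.55 -0.01]
0.39 0.0207 0.007 [ 0.53 -0.  ]
0.52 0.0196 0.0096 [0.512 0.012]
0.65 0.0182 0.0121 [0.496 0.026]
0.78 0.0165 0.0143 [0.481 0.042]
0.91 0.0145 0.0163 [0.469 0.06 ]
1.04 0.0122 0.0181 [0.459 0.08 ]
1.17 0.0098 0.0195 [0.452 0.1  ]
1.3 0.0072 0.0206 [0.447 0.122]
1.43 0.0045 0.0214 [0.446 0.144]
```

Request:
drive_tool(plan=[[[0.022, 0.001, 0, 0, 0, 0, -1], [0.021, 0.004, 0, 0, 0, 0, -1], [0.021, 0.007, 0, 0, 0, 0, -1], [0.02, 0.01, 0, 0, 0, 0, -1], [0, 0, 0, 0, 0, 0, -1]]])

```text
t: 9.55
ee_pos: [0.5161, 0.014, 0.1272]
eef_rot: [3.138, 0.006, 3.015]
contact_force: [10.4, 10.1, 1.7]
grip_width: 0.0138
gripper_force: 60.6
```

Request:
drive_tool(plan=[[[0.019, 0.011, 0, 0, 0, 0, -1], [0.018, 0.014, 0, 0, 0, 0, -1], [0.0145, 0.016, 0, 0, 0, 0, -1], [0.012, 0.018, 0, 0, 0, 0, -1], [0, 0, 0, 0, 0, 0, -1]]])

```text
t: 10.18
ee_pos: [0.4614, 0.0806, 0.1271]
eef_rot: [3.138, 0.007, 3.015]
contact_force: [12.4, 4.8, 6.1]
grip_width: 0.0139
gripper_force: 61.3
```

Request:
drive_tool(plan=[[[0.01, 0.0195, 0, 0, 0, 0, -1], [0.007, 0.0205, 0, 0, 0, 0, -1], [0.004, 0.016, 0, 0, 0, 0, -1], [0, 0, 0, 0, 0, 0, -1], [0, 0, 0, 0, 0, 0, -1]]])

```text
t: 10.8
ee_pos: [0.4455, 0.1364, 0.1268]
eef_rot: [3.141, 0.001, 3.013]
contact_force: [-6.4, -3.4, 25.5]
grip_width: 0.0141
gripper_force: 63.8
```

```bash
python3 - <<'E'
from h import *
s=r.state();e=s["ee_pos"];print(e,s["qvel"],s["contact_force"],s["gripper_force"])
v=np.array([.6135,.1457])-e[:2];p=-.128
X=np.array([np.cos(p),np.sin(p)]);Y=np.array([-np.sin(p),np.cos(p)])
print("gate",np.arctan2(v@X,v@Y),np.hypot(*v))
d=r.snapshot("scene");cv2.imwrite("pics/s2.png",d["image"][:,:,::-1])
for c in('red','yellow'):
    for x in blobs(d["image"],c)[0]: print(c,x)
E
```

```text
[0.44552875 0.13637559 0.12681601] [ 0.00483363 -0.00023927 -0.00012734 -0.00198305  0.00065209 -0.00042667
  0.00251943] [-6.39038859 -3.35041968 25.49812095] 63.77761870622635
gate 1.3873413058818134 0.1682298540599161
red (array([321.4, 213.2]), [313, 204, 17, 20, 200])
yellow (array([357.1, 188.4]), [349, 179, 17, 20, 191])
```

View pics/s2.png

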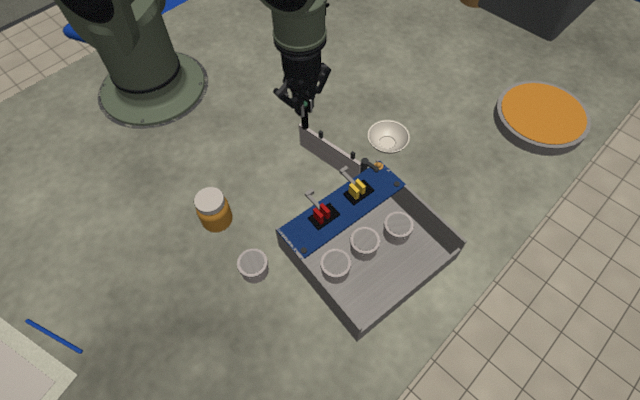

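The scene shows the gate swung open and held at its post (304,122). Both catches are closed at (321,213) and (357,188), and the jar, dish and tins are where they were. The gate angle works out at 1.39 rad and the arm is at rest, so I'm handing in.

```bash
python3 -c "
from plant import r
print(r.finish_job())"
```

```text
the job is handed in; nothing more can be done
None
```

The job is handed in: red then yellow catch squeezed fully in, and the gate is held by its post at about 1.39 rad (79°), with the jar, dish and tins not visibly moved; no pass/fail verdict came back.

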